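# Snap the thick mandrel out of its clips and lay it in the V-rests

### The arm

A 6-joint arm with a two-finger parallel gripper is mounted at the origin on the work surface. World frame = base frame: x ahead of the robot, y to its left, z up, the work surface at z = 0. Lengths are in mm, angles in rad, forces in N, time in s.
With the tool pointing down it reaches from about 275 to 1000 mm from the base axis. Payload 8.4 kg.
Tool frame: the origin (TCP) lies on the centre line of the jaws, within the pads' length; the fingertips stand 25 mm ahead of it and the grasp point (between the pads) lies 6 mm ahead of it; z points along the fingers, x is the direction in which the jaws open and shut, and the axes are right-handed (so a half turn about z gives the same grasp; the last joint's range is limited). The gripper opens to 85 mm and grips with 20 to 120 N. Pads are 22 mm wide; open, the fingers measure 114 mm over their backs; the gripper's body (76 mm by 85 mm) begins 54 mm behind the grasp point. The pads swing forward as they close: fully open they stand 13 mm farther back than shut.
Start: joints at [-1.138, 0.353, 1.633, -0, 1.155, -0.002], TCP at [263.267, -566.85, 256.281] pointing down, gripper open.
Joint ranges: [-2.63, 2.63], [-0.92, 2.1], [0.06, 2.66], [-1.3, 4.44], [0, 2.69], [-3.02, 3.02]. Speed limits (rad/s): [2.22, 2.22, 2.79, 3.14, 3.14, 3.14].

### API

Orientations are given as [roll, pitch, yaw] about the fixed x, y, z axes, in that order (R = Rz(yaw) Ry(pitch) Rx(roll)).
In Python, from rig import r gives the robot as it stands. The module is installed in compiled form; this text tells all that it offers.
- The arm moves only by the tool jog_arm, never from a script. Its argument "deltas" is a list of rows, each an object with "gripper": the gripper command: -1 is fully open, 1 is shut, values between are in proportion; "translation": the shift along the world's x, y, z in units of 10 cm (1.0 is 10 cm), a list of three; "dr": the turn, a rotation vector about the world's x, y, z in units of pi/2 rad (1.0 is pi/2 rad), a list of three. In form: [{"gripper": gripper, "translation": [x, y, z], "dr": [wx, wy, wz]}, ...]. A call has 1 to 12 rows; each row shifts and turns the commanded pose from where the row before left it; what a row does not reach is not made up. A row lasts 1/12 s, in which the tool goes at most 41.7 mm and 7.16 degrees, less where a joint would pass 70% of its speed; a pose out of reach is approached as far as the arm can. A call with a number of a shift or a turn outside -1 to 1 is refused whole. A call with a gripper value outside its range is refused whole. The fingers move at their own pace and stop on an object; "squeeze" is the grip in N (left out, the last holds). Time passes only in rows, so rows that do not move let the fingers close. It gives the time, the measured TCP pose, the force and the opening at its end, in the units of the state.
- r.sense(): the state, without advancing time (a new reading comes with each control period).
- r.grab_frame(name): name is "scene" or "top" or "wrist"; returns the picture (420x560x3 uint8, blue, green, red); there is no depth.
- r.calibration(name): a dict with "mtx" (3x3 intrinsics, pixels), "world_from_camera" (4x4, takes a point from camera to world coordinates). Camera axes: x right, y down, z forward; pixel columns grow to the right and rows downward; lengths in mm; the calibration is good to about 2 mm. A picture is of the moment at which its call begins: read the wrist's pose just before it. calibration takes no time and is no camera call; for the wrist camera it gives the pose at the moment of the call.
- r.sign_off(): hands the job in, once; it reports no verdict.
The state is a dict: "clock": time; "qpos": joint angles; "qvel": joint speeds; "joint_efforts": joint torques, N m; "eef_pos": TCP position; "tcp_rot": TCP orientation; "contact_force": force on the tool from outside, world axes, zero at the start; "wrist_torque": the same for the moment, N m; "opening": opening from 0.0 (shut) to 1.0 (fully open).
Only numpy, scipy, OpenCV 4.12 (cv2) and the standard library are available. Lean on these libraries where they do the work, as an engineer would, in place of code of your own. Each camera call takes 0.05 s, during which the arm holds its last target. There are 200 camera calls.

### The job

Two round steel mandrels are snapped into sprung C-clips on the stands at the jeweller's bench. Snap the thicker one straight forward out of its clips, keeping it level, and lower it, still in hand, into the two V-notches of the wooden cradle, centred along it; then let go. Leave the slimmer mandrel snapped in its own clips.

Things in the scene. Friction and masses are not known exactly. Their poses are not given: they have to be found in the camera images.
- mandrel_mid (a point): Centre of the thick mandrel: plain round steel bar, 22 mm diameter, 190 mm long, 0.2 kg, both ends alike. Its y axis runs along the bar (it may roll about it). At the start it lies level in its clips, axis 100 mm above the bench. Grip it from above in the middle, between its stand's two posts. Pulling it out takes 10 to 20 N in all.
- stand: Fixed stand of the thick bar; origin on the bench below the clipped bar; y along the bar, clip mouths open to -x (forward). Wood base 14 mm thick, reaching 38 mm forward, 62 mm back; two posts 14 mm square behind the bar, at y +-65 mm, 115 mm high, 116 mm free between them. A sprung C-clip on each, 118 mm high, lips 15 mm forward of the bar's axis: bar is clear after 30 mm of travel.
- cradle_seat (a point): Where the thick bar's centre lies when seated in the cradle, 50 mm above the bench; y runs along the seated bar. Fixed pale wooden cradle: board 70 x 150 x 12 mm with two rests 18 mm wide, at y +-62 mm, each with a right-angled V-notch 42 mm wide at the mouth, rims 56 mm above the bench; 106 mm free between the rests, down to the board, for fingers.
- slim_mid (a point): Centre of the slim mandrel, to be left alone: a plain round steel bar, 12 mm in diameter, 190 mm long, its y axis along the bar, snapped into its own stand of the same build at 100 mm height.
Things that resemble listed ones, but are neither listed nor needed, are in the scene too. What is shaped like the part that bears mandrel_mid but turquoise is not meant.

How it is judged (in metres and radians):
On the way, in this order (a step that is already met when the one before it is completed fails the run):
1. the thick mandrel has come forward out of its clips (20 to 120 mm), within 30 mm of the clips' height and not slid sideways more than 30 mm (x of mandrel_mid in the frame of stand between -0.12 and -0.02 m and y of mandrel_mid in the frame of stand between -0.03 and 0.03 m and z of mandrel_mid in the frame of stand between 0.07 and 0.13 m), for 0.04 s.
2. the thick mandrel is in the V-notches while still held by the fingers (horizontal distance between mandrel_mid and cradle_seat below 0.018 m and angle between the y axis of mandrel_mid and the y axis of cradle_seat, either way round below 0.17 rad and z of mandrel_mid in the frame of cradle_seat between -0.006 and 0.012 m and contact force between the fingers and mandrel above 0.3 N), for 0.05 s.
At the end, for the whole second after the job is handed in: The thick mandrel rests released and still in both V-notches of the cradle: centre within 18 mm of the cradle's middle in plan and 6 mm in height, along the cradle within 10 degrees; the slim mandrel is within 10 mm of where it started (horizontal distance between mandrel_mid and cradle_seat below 0.018 m and angle between the y axis of mandrel_mid and the y axis of cradle_seat, either way round below 0.17 rad and z of mandrel_mid in the frame of cradle_seat between -0.006 and 0.006 m and linear speed of mandrel below 0.02 m/s and distance of slim_mid from where it was at the start of the episode below 0.01 m); the robot touches nothing.
It fails at once if the slim mandrel is pulled from its clips (moved more than 15 mm) (distance of slim_mid from where it was at the start of the episode above 0.015 m).
It also fails if it takes over 35 s, if anything falls off the work surface, if the arm or the gripper's body presses on something with over 40 N, if the wrist force passes 120 N, or if a joint passes its speed limit or range.

## Working session

There is one attempt and no reset: what is moved stays moved. The work goes in short steps, Python scripts to look and compute and a tool call to move; the robot and the scene stay as the last step left them, time stands still between calls to the robot, and variables do not carry over. Pictures are saved under pics/ and viewed, about 8 in all and at most 12, crops included, and the job is handed in when it is done.

Besides the shell and the picture viewer there is one more tool, called after "Emit:" as name(argument=value, ...), one argument or row to a line, values as JSON. jog_arm: Moves the arm, as the interface text tells. Shifts and turns lie within -1 to 1; 1 stands for 10 cm of shift or pi/2 rad of turn. Its arguments: {"type":"object","properties":{"deltas":{"type":"array"},"squeeze":{"type":"number"}},"required":["deltas"]}

```bash
mkdir -p pics
python3 - <<'E'
from rig import r
import cv2,numpy as np
np.set_printoptions(suppress=True,precision=4)
for n in("scene","top"):
    c=r.calibration(n);print(n,c["mtx"].tolist(),c["world_from_camera"].round(4).tolist() if hasattr(c["world_from_camera"],'round') else c["world_from_camera"])
    cv2.imwrite(f"pics/{n}0.png",r.grab_frame(n))
print(r.sense())
E
```

```text
scene [[460.4510219431579, 0.0, 286.6128311295172], [0.0, 460.4510219431579, 208.16219224021464], [0.0, 0.0, 1.0]] [[-0.6977, 0.5813, -0.4186, 886.8151], [0.7164, 0.5621, -0.4134, 492.9904], [-0.005, -0.5883, -0.8086, 1007.686], [0.0, 0.0, 0.0, 1.0]]
top [[457.89368867850743, 0.0, 272.71183400766824], [0.0, 457.89368867850743, 213.28490343119796], [0.0, 0.0, 1.0]] [[0.0053, -0.9952, 0.0973, 337.1159], [-0.9998, -0.0034, 0.0196, 14.8991], [-0.0192, -0.0974, -0.9951, 1022.3221], [0.0, 0.0, 0.0, 1.0]]
{'clock': 0.1, 'qpos': array([-1.1384,  0.3536,  1.6341,  0.    ,  1.1552, -0.0024]), 'qvel': array([ 0.0012, -0.0006, -0.0024,  0.0006,  0.0001,  0.0005]), 'joint_efforts': array([ -0.0006, -60.6359, -34.2821,  -0.    ,   0.004 ,   0.    ]), 'eef_pos': array([ 263.0758, -566.4754,  255.6205]), 'tcp_rot': array([-3.1416,  0.0013, -1.136 ]), 'contact_force': array([0.0667, 0.4018, 0.891 ]), 'wrist_torque': array([0.0007, 0.0224, 0.0084]), 'opening': 0.9999445423964145}
```

View pics/top0.png

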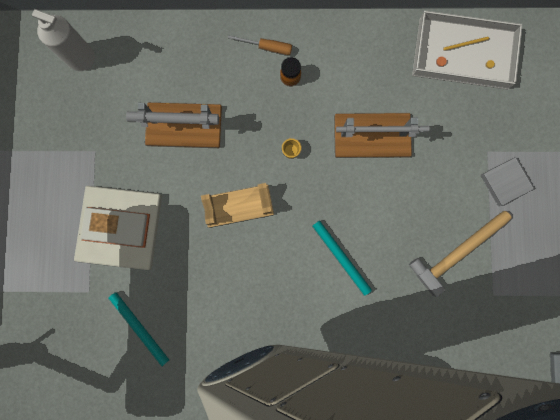

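View pics/scene0.png

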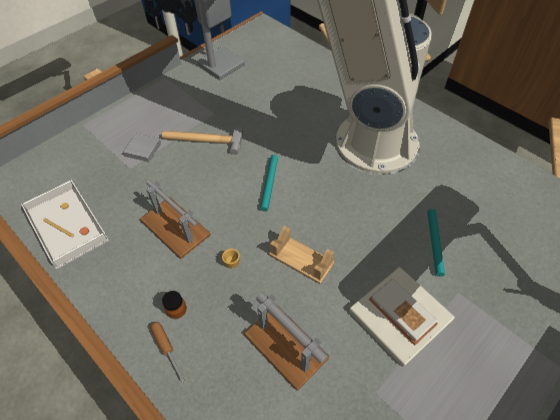

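Candidates: the bar at top px (175,118) on the left stand, the slimmer bar at (380,129) on the right stand, and loose turquoise bars at (140,330) and (343,258). The left one is clearly thicker, is grey and sits in clips, so it fits. The cradle is at (238,205). I'll confirm this in an enlarged crop.

Run:
```python
import cv2,numpy as np
a=cv2.imread("pics/top0.png")
c=lambda x0,x1,y0,y1,f:cv2.resize(a[y0:y1,x0:x1],None,fx=f,fy=f,interpolation=cv2.INTER_CUBIC)
A=c(110,270,90,160,5);B=c(190,290,175,235,5);C=c(320,420,105,165,3)
im=np.zeros((600,800,3),np.uint8);im[:350]=A;im[350:600,:500]=B[:250];im[350:530,500:800]=C
cv2.imwrite("pics/crop1.png",im)
```

```text
(no output)
```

View pics/crop1.png

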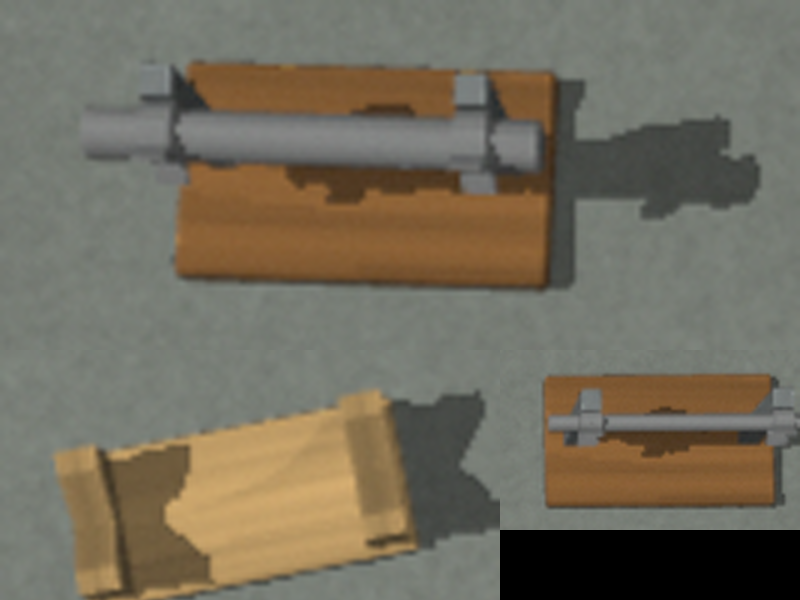

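The crop shows a thick bar in the left stand, about 10 px wide against about 5 px for the right one. Its ends are at top px (126,116) and (218.5,119). The posts are on the far (+x) side, so the mouths open towards the robot. The V-notched pale cradle is at (238,205).

```bash
cat > h.py <<'E'
import cv2,numpy as np
from rig import r
np.set_printoptions(suppress=True,precision=2)
def cast(c,p,z):
    T=np.array(c["world_from_camera"]);d=T[:3,:3]@np.linalg.inv(c["mtx"])@np.array([p[0],p[1],1.])
    return T[:3,3]+d*(z-T[2,3])/d[2]
def proj(c,P):
    T=np.array(c["world_from_camera"]);q=np.array(c["mtx"])@(T[:3,:3].T@(np.array(P)-T[:3,3]));return q[:2]/q[2]
E
python3 - <<'E'
from h import *
c=r.calibration("top")
A=lambda x,y:(110+x/5-.4,90+y/5-.4)
B=lambda x,y:(190+x/5-.4,175+(y-350)/5-.4)
L=cast(c,A(82,132),100);R=cast(c,A(543,146),100);M=cast(c,A(310,138.5),100)
print("bar",L,R,np.linalg.norm(R-L),(L+R)/2,M,"dir",np.degrees(np.arctan2(*(L-R)[:2])))
for n,p in dict(postL=(155,66),postR=(472,74)).items(): print(n,cast(c,A(*p),115))
for n,p in dict(a=(188,62),b=(553,73),c=(547,288),d=(178,277)).items(): print("base",n,cast(c,A(*p),14))
for n,p in dict(Lt1=(56,455),Lt2=(97,447),Rt1=(340,400),Rt2=(384,390),Rb=(410,545)).items(): print("cr",n,cast(c,B(*p),56))
a=cv2.imread("pics/top0.png");h=cv2.cvtColor(a,cv2.COLOR_BGR2HSV)
m=cv2.inRange(h,(10,60,50),(30,255,255));m[:175]=0;m[235:]=0;m[:,:190]=0;m[:,290:]=0
k=max(cv2.findContours(m,0,1)[0],key=cv2.contourArea)
print(cv2.minAreaRect(k),cv2.approxPolyDP(k,2.5,True)[:,0].tolist())
# scene check
s=r.calibration("scene");print("scene proj bar",proj(s,L),proj(s,R))
E
```

```text
bar [629.6  339.43 100.  ] [623.5  147.03 100.  ] 192.49808762264098 [626.55 243.23 100.  ] [626.76 244.06 100.  ] dir 1.8169020195661427
postL [652.61 305.03 115.  ]
postR [649.06 174.5  115.  ]
base a [689.58 322.26  14.  ]
base b [684.2  155.37  14.  ]
base c [584.68 156.44  14.  ]
base d [589.65 323.59  14.  ]
cr Lt1 [469.01 187.74  56.  ]
cr Lt2 [472.5  170.25  56.  ]
cr Rt1 [493.02  66.55  56.  ]
cr Rt2 [497.38  47.78  56.  ]
cr Rb [430.91  36.31  56.  ]
((236.79461669921875, 204.7725067138672), (33.01201248168945, 68.6523666381836), 78.88695526123047) [[268, 186], [262, 183], [235, 191], [201, 195], [208, 227], [273, 214]]
scene proj bar [324.26 359.83] [258.83 295.12]
```

Checks pass: bar length 192 mm (190 expected), post spacing 130.5 mm (130), and base about 100 mm deep, consistent with the bar. Cradle rest span is 143 mm (142). Next I move over the cradle for a wrist view.

Emit:
jog_arm(
  deltas=[
    {"gripper": -1,"translation": [0.08,0.28,0.04],"dr": [0,0,0.036]},
    {"gripper": -1,"translation": [0.08,0.28,0.04],"dr": [0,0,0.036]},
    {"gripper": -1,"translation": [0.08,0.28,0.04],"dr": [0,0,0.036]},
    {"gripper": -1,"translation": [0.08,0.28,0.04],"dr": [0,0,0.036]},
    {"gripper": -1,"translation": [0.08,0.28,0.04],"dr": [0,0,0.036]},
    {"gripper": -1,"translation": [0.08,0.28,0.04],"dr": [0,0,0.036]},
    {"gripper": -1,"translation": [0.08,0.28,0.04],"dr": [0,0,0.036]},
    {"gripper": -1,"translation": [0.08,0.28,0.04],"dr": [0,0,0.036]},
    {"gripper": -1,"translation": [0.08,0.28,0.04],"dr": [0,0,0.036]},
    {"gripper": -1,"translation": [0.08,0.28,0.04],"dr": [0,0,0.036]},
    {"gripper": -1,"translation": [0.08,0.28,0.04],"dr": [0,0,0.036]},
    {"gripper": -1,"translation": [0.08,0.28,0.04],"dr": [0,0,0.036]},
  ],
)

```text
clock: 1.1
eef_pos: [359.2, -229.4, 304.3]
tcp_rot: [-3.142, 0.0, -0.455]
contact_force: [0.7, -0.1, 0.3]
opening: 1.002
```

Emit:
jog_arm(
  deltas=[
    {"gripper": -1,"translation": [0.08,0.28,0],"dr": [0,0,0.036]},
    {"gripper": -1,"translation": [0.08,0.28,0],"dr": [0,0,0.036]},
    {"gripper": -1,"translation": [0.08,0.28,0],"dr": [0,0,0.036]},
    {"gripper": -1,"translation": [0.08,0.28,0],"dr": [0,0,0.036]},
    {"gripper": -1,"translation": [0.08,0.28,0],"dr": [0,0,0.036]},
    {"gripper": -1,"translation": [0.08,0.28,0],"dr": [0,0,0.036]},
    {"gripper": -1,"translation": [0.08,0.28,0],"dr": [0,0,0.036]},
    {"gripper": -1,"translation": [0.08,0.28,0],"dr": [0,0,0.036]},
    {"gripper": -1,"translation": [0.08,0.28,0],"dr": [0,0,0.036]},
    {"gripper": -1,"translation": [0.08,0.28,0],"dr": [0,0,0.036]},
    {"gripper": -1,"translation": [0.08,0.28,0],"dr": [0,0,0.036]},
    {"gripper": -1,"translation": [0,0,0],"dr": [0,0,0]},
  ],
)

```text
clock: 2.1
eef_pos: [448.3, 80.9, 304.2]
tcp_rot: [-3.14, -0.001, 0.17]
contact_force: [0.1, -0.2, 0.3]
opening: 0.994
```

Run:
```python
from h import *
s=r.sense();print(s["eef_pos"],s["tcp_rot"],s["qpos"])
c=r.calibration("wrist");np.savez("w1.npz",m=c["mtx"],T=c["world_from_camera"]);print(c["mtx"],c["world_from_camera"])
cv2.imwrite("pics/w1.png",r.grab_frame("wrist"))
for P in [(626.5,243,100),(450,111,50)]:print(proj(c,P))
```

```text
[448.27  80.89 304.18] [-3.14 -0.    0.17] [0.17 0.03 1.92 0.   1.18 0.  ]
[[352.9    0.   276.89]
 [  0.   352.9  203.82]
 [  0.     0.     1.  ]] [[  0.99   0.16   0.05 435.16]
 [  0.17  -0.95  -0.28 151.99]
 [  0.     0.28  -0.96 421.3 ]
 [  0.     0.     0.     1.  ]]
[523.24  28.32]
[284.16 143.05]
```

View pics/w1.png

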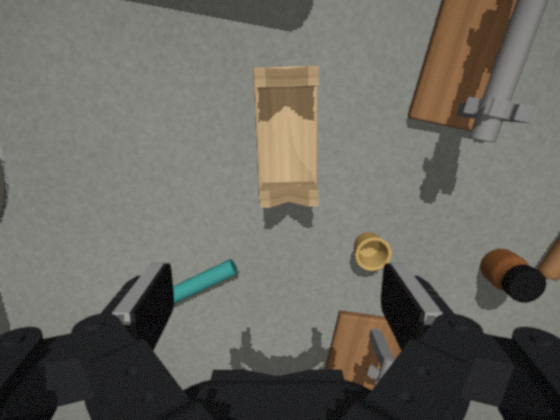

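The wrist view shows the cradle with rests at (287,75) and (290,195), and the thick bar's end at (487,135). I enlarge it for the rest corners.

Run:
```python
import cv2
a=cv2.imread("pics/w1.png")[60:215,240:340]
a=cv2.resize(a[:,:],None,fx=5,fy=5,interpolation=cv2.INTER_CUBIC)
b=cv2.hconcat([a[0:300],a[475:775]]);cv2.imwrite("pics/crop2.png",cv2.resize(b,(800,240*1)) if 0 else b[:,:1000][:, :] if 0 else cv2.resize(b,(800,240)))
cv2.imwrite("pics/crop2.png",cv2.vconcat([a[0:200],a[575:775]]))
```

```text
(no output)
```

View pics/crop2.png

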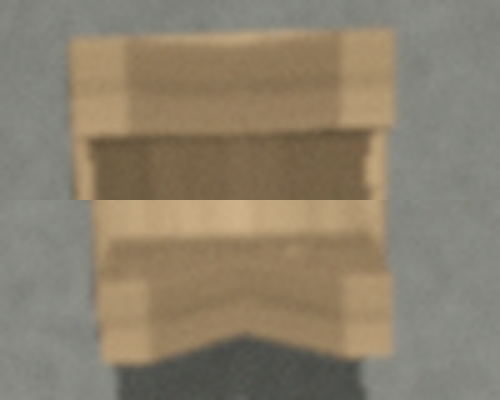

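Run:
```python
from h import *
w=np.load("w1.npz");c=dict(mtx=w["m"],world_from_camera=w["T"])
f=lambda x,y:(240+x/5-.4,60+(y if y<200 else y+375)/5-.4)
k=lambda x,y:cast(c,f(x,y),56)[:2]
P=[k(70,38),k(395,30),k(105,361),k(395,357)];Q=[k(127,85),k(340,83),k(150,320),k(343,316)]
for n,p in(("outer",P),("V",Q)):
    p=np.array(p);A=(p[0]+p[1])/2;B=(p[2]+p[3])/2;u=A-B
    print(n,p.tolist(),"ctr",(A+B)/2,"len",np.hypot(*u),"tilt",np.arctan2(-u[0],u[1]),"w",np.hypot(*(p[1]-p[0])),np.hypot(*(p[3]-p[2])))
    t=r.calibration("top");print([proj(t,(*q,56)).round(1).tolist() for q in p])
print("bar end",cast(c,(486,137),100), cast(c,(472.5,132),100),cast(c,(497,139),100))
```

```text
outer [[407.75981687262663, 178.3810435053516], [469.51377971315753, 190.51955817807155], [436.6823585793058, 39.992236295268555], [498.31263694840936, 51.5525199360695]] ctr [453.07 115.11] len 141.64923658658952 tilt 0.2051843565691389 w 62.93564542427057 62.7051143823928
[[204.6, 224.2], [199.5, 195.4], [269.9, 210.9], [264.6, 182.2]]
V [[420.0224675681597, 171.790375642898], [460.90402114788446, 179.22581303698837], [444.7601811674851, 50.72639755886553], [485.4451068376931, 58.65716433059576]] ctr [452.78 115.1 ] len 123.30321000385553 tilt 0.2011820940614683 w 41.55222199032615 41.45069647639148
[[207.8, 218.5], [204.7, 199.4], [264.9, 207.1], [261.3, 188.1]]
bar end [625.85 152.72 100.  ] [612.46 154.89 100.  ] [636.21 152.7  100.  ]
```

Cradle seat: about (452.8, 114.5), tilt 0.203. The V-mouth measures 41.5 mm (42 expected) and the rest span 141.6 mm (142). Bar centre: about (627, 242). Now I move above the bar.

Emit:
jog_arm(
  deltas=[
    {"gripper": -1,"translation": [0.2,0.18,0],"dr": [0,0,-0.0143]},
    {"gripper": -1,"translation": [0.2,0.18,0],"dr": [0,0,-0.0143]},
    {"gripper": -1,"translation": [0.2,0.18,0],"dr": [0,0,-0.0143]},
    {"gripper": -1,"translation": [0.2,0.18,0],"dr": [0,0,-0.0143]},
    {"gripper": -1,"translation": [0.2,0.18,0],"dr": [0,0,-0.0143]},
    {"gripper": -1,"translation": [0.2,0.18,-0.1],"dr": [0,0,-0.0143]},
    {"gripper": -1,"translation": [0.2,0.18,-0.1],"dr": [0,0,-0.0143]},
    {"gripper": -1,"translation": [0.2,0.18,-0.1],"dr": [0,0,-0.0143]},
    {"gripper": -1,"translation": [0.19,0.17,-0.1],"dr": [0,0,-0.0143]},
    {"gripper": -1,"translation": [0,0,-0.1],"dr": [0,0,0]},
    {"gripper": -1,"translation": [0,0,0],"dr": [0,0,0]},
  ],
)

```text
clock: 3.07
eef_pos: [625.4, 237.2, 251.1]
tcp_rot: [3.139, 0.004, -0.038]
contact_force: [-1.3, -1.3, -0.5]
opening: 0.999
```

Run:
```python
from h import *
s=r.sense();print(s["eef_pos"],s["tcp_rot"],s["qpos"])
c=r.calibration("wrist");np.savez("w2.npz",m=c["mtx"],T=c["world_from_camera"])
cv2.imwrite("pics/w2.png",r.grab_frame("wrist"))
```

```text
[625.44 237.22 251.15] [ 3.14  0.   -0.04] [ 0.36  0.43  1.53 -0.    1.19  0.4 ]
```

View pics/w2.png

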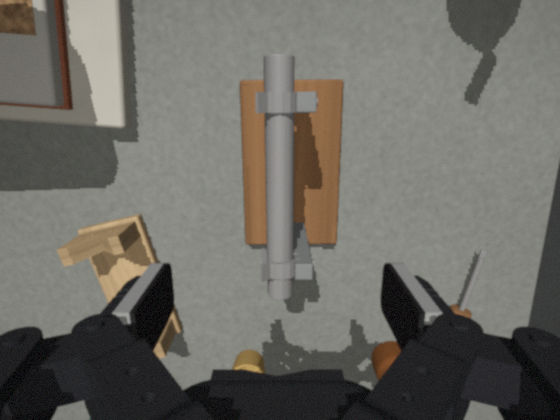

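The bar is vertical in the wrist view, with ends at about (279,56) and (279.5,298) and clips at y=102 and 271.

Run:
```python
from h import *
w=np.load("w2.npz");c=dict(mtx=w["m"],world_from_camera=w["T"])
a=cv2.imread("pics/w2.png").astype(int)
for p in [(279,57),(279.5,296),(279,150),(280,210)]:print(p,cast(c,p,100))
for p in [(279,57)]:print("z111",cast(c,p,111))
sat=a.max(2)-a.min(2)
for y in(140,160,180,200,220):
    x=np.where(sat[y,250:320]<25)[0]+250;print(y,x.min(),x.max(),cast(c,((x.min()+x.max())/2,y),100))
print("clips",cast(c,(279,102),118),cast(c,(279,271),118),c["world_from_camera"][:3,3])
```

```text
(279, 57) [629.01 337.9  100.  ]
(279.5, 296) [622.7  147.37 100.  ]
(279, 150) [626.7  272.51 100.  ]
(280, 210) [625.81 224.81 100.  ]
z111 [628.96 336.75 111.  ]
140 265 293 [626.96 280.01 100.  ]
160 266 293 [626.81 264.87 100.  ]
180 266 293 [626.26 249.25 100.  ]
200 267 293 [626.09 233.09 100.  ]
220 267 293 [625.52 216.39 100.  ]
clips [627.92 307.59 118.  ] [623.43 180.44 118.  ] [627.78 309.75 367.98]
```

Emit:
jog_arm(
  deltas=[
    {"gripper": -1,"translation": [0.01,0.05,-0.2],"dr": [0,0,0.003]},
    {"gripper": -1,"translation": [0,0,-0.25],"dr": [0,0,0]},
    {"gripper": -1,"translation": [0,0,-0.25],"dr": [0,0,0]},
    {"gripper": -1,"translation": [0,0,-0.25],"dr": [0,0,0]},
    {"gripper": -1,"translation": [0,0,-0.25],"dr": [0,0,0]},
    {"gripper": -1,"translation": [0,0,-0.25],"dr": [0,0,0]},
    {"gripper": -1,"translation": [0,0,0],"dr": [0,0,0]},
    {"gripper": -1,"translation": [0,0,0],"dr": [0,0,0]},
  ],
)

```text
clock: 3.78
eef_pos: [626.3, 241.9, 109.3]
tcp_rot: [3.14, 0.002, -0.033]
contact_force: [1.4, 0.2, 0.9]
opening: 1.002
```

Emit:
jog_arm(
  deltas=[
    {"gripper": -1,"translation": [0,0,-0.03],"dr": [0,0,0]},
    {"gripper": 1,"translation": [0,0,0],"dr": [0,0,0]},
    {"gripper": 1,"translation": [0,0,0],"dr": [0,0,0]},
    {"gripper": 1,"translation": [0,0,0],"dr": [0,0,0]},
    {"gripper": 1,"translation": [0,0,0],"dr": [0,0,0]},
    {"gripper": 1,"translation": [0,0,0],"dr": [0,0,0]},
    {"gripper": 1,"translation": [0,0,0],"dr": [0,0,0]},
    {"gripper": 1,"translation": [0,0,0],"dr": [0,0,0]},
    {"gripper": 1,"translation": [0,0,0],"dr": [0,0,0]},
    {"gripper": 1,"translation": [0,0,0],"dr": [0,0,0]},
  ],
  squeeze=80,
)

```text
clock: 4.62
eef_pos: [627.2, 243.3, 106.5]
tcp_rot: [-3.142, 0.0, -0.033]
contact_force: [-2.1, -0.9, 5.2]
opening: 0.233
```

Gripped: opening is about 20–22 mm. Now I pull straight forward along the stand's -x.

Emit:
jog_arm(
  deltas=[
    {"gripper": 1,"translation": [-0.05,0.0017,0],"dr": [0,0,0]},
    {"gripper": 1,"translation": [-0.05,0.0017,0],"dr": [0,0,0]},
    {"gripper": 1,"translation": [-0.05,0.0017,0],"dr": [0,0,0]},
    {"gripper": 1,"translation": [-0.05,0.0017,0],"dr": [0,0,0]},
    {"gripper": 1,"translation": [-0.05,0.0017,0],"dr": [0,0,0]},
    {"gripper": 1,"translation": [-0.05,0.0017,0],"dr": [0,0,0]},
    {"gripper": 1,"translation": [-0.05,0.0017,0],"dr": [0,0,0]},
    {"gripper": 1,"translation": [-0.05,0.0017,0],"dr": [0,0,0]},
    {"gripper": 1,"translation": [-0.05,0.0017,0],"dr": [0,0,0]},
    {"gripper": 1,"translation": [-0.05,0.0017,0],"dr": [0,0,0]},
    {"gripper": 1,"translation": [-0.05,0.0017,0],"dr": [0,0,0]},
    {"gripper": 1,"translation": [-0.05,0.0017,0],"dr": [0,0,0]},
  ],
  squeeze=80,
)

```text
clock: 5.62
eef_pos: [566.8, 245.2, 106.3]
tcp_rot: [-3.142, -0.0, -0.033]
contact_force: [0.2, -0.4, -1.5]
opening: 0.229
```

Emit:
jog_arm(
  deltas=[
    {"gripper": 1,"translation": [0,0,0],"dr": [0,0,0]},
    {"gripper": 1,"translation": [0,0,0],"dr": [0,0,0]},
  ],
)

```text
clock: 5.78
eef_pos: [567.1, 245.3, 106.4]
tcp_rot: [-3.142, -0.0, -0.033]
contact_force: [0.4, -0.5, -1.0]
opening: 0.229
```

Run:
```python
from h import *
s=r.sense();print(s["eef_pos"],s["tcp_rot"],s["contact_force"],s["wrist_torque"])
a=r.grab_frame("wrist");cv2.imwrite("pics/w3.png",a)
b=r.grab_frame("scene")[200:410,150:430];cv2.imwrite("pics/c3.png",cv2.vconcat([cv2.resize(a,(440,330)),cv2.resize(b,(440,270))]))
```

```text
[567.09 245.25 106.39] [-3.14 -0.   -0.03] [ 0.37 -0.5  -0.96] [ 0.   -0.01  0.05]
```

View pics/c3.png

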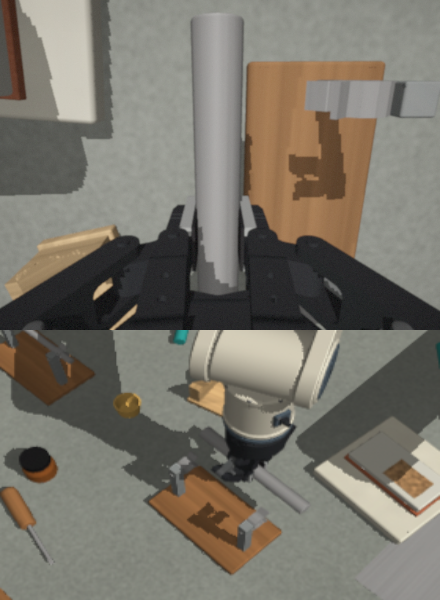

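The bar is out of both clips and held level. I check its far end for any slide along the grip while working out the transport.

Run:
```python
from h import *
c=r.calibration("wrist");s=r.sense();a=cv2.imread("pics/w3.png").astype(int)
col=a[:60,270:285].mean((1,2));y=int(np.argmax(abs(np.diff(cv2.blur(col[:,None],(1,3)).ravel()))));print(y)
for z in(100,111):e=cast(c,(276.5,y+.5),z);print(e,np.hypot(*(e-s["eef_pos"])[:2]))
print(c["world_from_camera"][:3,3])
```

```text
15
[569.69 342.96 100.  ] 97.71402882474739
[569.63 340.7  111.  ] 95.44945937691651
[569.01 317.56 223.42]
```

Emit:
jog_arm(
  deltas=[
    {"gripper": 1,"translation": [-0.08,-0.09,0.1],"dr": [0,0,0.011]},
    {"gripper": 1,"translation": [-0.08,-0.09,0.1],"dr": [0,0,0.011]},
    {"gripper": 1,"translation": [-0.1,-0.11,0.1],"dr": [0,0,0.0128]},
    {"gripper": 1,"translation": [-0.1,-0.11,0],"dr": [0,0,0.0128]},
    {"gripper": 1,"translation": [-0.1,-0.12,0],"dr": [0,0,0.0128]},
    {"gripper": 1,"translation": [-0.1,-0.12,0],"dr": [0,0,0.0128]},
    {"gripper": 1,"translation": [-0.1,-0.12,0],"dr": [0,0,0.0128]},
    {"gripper": 1,"translation": [-0.1,-0.12,0],"dr": [0,0,0.0128]},
    {"gripper": 1,"translation": [-0.1,-0.12,0],"dr": [0,0,0.0128]},
    {"gripper": 1,"translation": [-0.1,-0.11,0],"dr": [0,0,0.0128]},
    {"gripper": 1,"translation": [-0.1,-0.11,0],"dr": [0,0,0.0128]},
    {"gripper": 1,"translation": [-0.08,-0.09,0],"dr": [0,0,0.0128]},
  ],
)

```text
clock: 6.88
eef_pos: [452.8, 113.5, 136.4]
tcp_rot: [3.142, -0.0, 0.204]
contact_force: [0.1, 0.0, -1.1]
opening: 0.234
```

Emit:
jog_arm(
  deltas=[
    {"gripper": 1,"translation": [0,0,0],"dr": [0,0,0]},
    {"gripper": 1,"translation": [0,0,0],"dr": [0,0,0]},
  ],
)

```text
clock: 7.05
eef_pos: [453.7, 114.1, 136.6]
tcp_rot: [-3.141, -0.001, 0.201]
contact_force: [-0.5, 0.2, -1.7]
opening: 0.227
```

The bar is centred in the grip (95.4 mm to its end, 95 expected) and hovers over the seat. I lower it, slowly at the end.

Emit:
jog_arm(
  deltas=[
    {"gripper": 1,"translation": [-0.01,0,-0.15],"dr": [0,0,0]},
    {"gripper": 1,"translation": [0,0,-0.15],"dr": [0,0,0]},
    {"gripper": 1,"translation": [0,0,-0.15],"dr": [0,0,0]},
    {"gripper": 1,"translation": [0,0,-0.1],"dr": [0,0,0]},
    {"gripper": 1,"translation": [0,0,-0.08],"dr": [0,0,0]},
    {"gripper": 1,"translation": [0,0,-0.05],"dr": [0,0,0]},
    {"gripper": 1,"translation": [0,0,-0.03],"dr": [0,0,0]},
    {"gripper": 1,"translation": [0,0,-0.02],"dr": [0,0,0]},
    {"gripper": 1,"translation": [0,0,0],"dr": [0,0,0]},
    {"gripper": 1,"translation": [0,0,0],"dr": [0,0,0]},
  ],
  squeeze=40,
)

```text
clock: 7.88
eef_pos: [452.6, 114.3, 63.6]
tcp_rot: [-3.142, -0.001, 0.203]
contact_force: [0.2, -0.7, -2.1]
opening: 0.233
```

Emit:
jog_arm(
  deltas=[
    {"gripper": 1,"translation": [0,0,-0.02],"dr": [0,0,0]},
    {"gripper": 1,"translation": [0,0,-0.02],"dr": [0,0,0]},
    {"gripper": 1,"translation": [0,0,-0.01],"dr": [0,0,0]},
    {"gripper": 1,"translation": [0,0,0],"dr": [0,0,0]},
    {"gripper": 1,"translation": [0,0,0],"dr": [0,0,0]},
  ],
)

```text
clock: 8.3
eef_pos: [453.0, 114.4, 58.5]
tcp_rot: [-3.142, -0.001, 0.203]
contact_force: [2.2, 0.1, 0.2]
opening: 0.228
```

Emit:
jog_arm(
  deltas=[
    {"gripper": 1,"translation": [0.01,0,-0.01],"dr": [0,0,0]},
    {"gripper": 1,"translation": [0,0,-0.01],"dr": [0,0,0]},
    {"gripper": 1,"translation": [0,0,0],"dr": [0,0,0]},
    {"gripper": 1,"translation": [0,0,0],"dr": [0,0,0]},
  ],
)

```text
clock: 8.63
eef_pos: [454.0, 114.4, 57.3]
tcp_rot: [-3.141, -0.001, 0.202]
contact_force: [-3.1, 0.8, 17.7]
opening: 0.228
```

Run:
```python
from h import *
s=r.sense();print(s["eef_pos"],s["contact_force"],s["wrist_torque"])
c=r.calibration("wrist");np.savez("w4.npz",m=c["mtx"],T=c["world_from_camera"])
a=r.grab_frame("wrist");cv2.imwrite("pics/w4.png",a)
```

```text
[453.97 114.44  57.34] [-3.12  0.77 17.75] [ 0.06  0.35 -0.16]
```

View pics/w4.png

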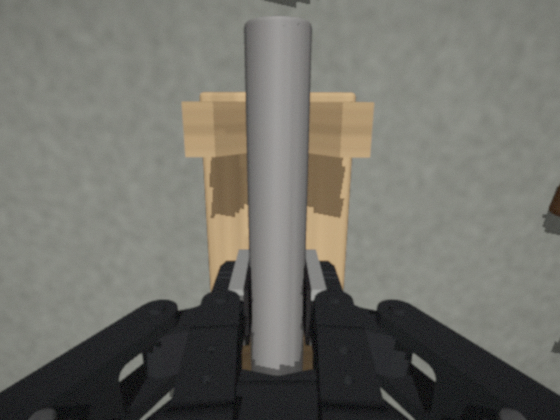

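The bar is centred in the V (axis x=279, rest 183–372) and bears with 17.7 N upward. I check the overhang beyond the rest, which should be 24 mm.

Run:
```python
from h import *
w=np.load("w4.npz");c=dict(mtx=w["m"],world_from_camera=w["T"])
e=cast(c,(278.5,20),61);o=cast(c,(278,102),56);print(e,o,np.hypot(*(e-o)[:2]), np.hypot(*(cast(c,(278.5,20),50)-o)[:2]))
```

```text
[434.57 207.1   61.  ] [439.08 184.64  56.  ] 22.903190956198216 25.056385383469618
```

The overhang is 23–25 mm, so the bar is centred. Releasing and lifting straight up.

Emit:
jog_arm(
  deltas=[
    {"gripper": 1,"translation": [0,0,0.005],"dr": [0,0,0]},
    {"gripper": 0.3,"translation": [0,0,0],"dr": [0,0,0]},
    {"gripper": 0,"translation": [0,0,0],"dr": [0,0,0]},
    {"gripper": -0.5,"translation": [0,0,0],"dr": [0,0,0]},
    {"gripper": -1,"translation": [0,0,0],"dr": [0,0,0]},
    {"gripper": -1,"translation": [0,0,0],"dr": [0,0,0]},
    {"gripper": -1,"translation": [0,0,0],"dr": [0,0,0]},
    {"gripper": -1,"translation": [0,0,0],"dr": [0,0,0]},
  ],
)

```text
clock: 9.35
eef_pos: [453.2, 114.2, 56.7]
tcp_rot: [3.142, 0.0, 0.203]
contact_force: [-0.0, -0.5, -0.6]
opening: 1.001
```

Emit:
jog_arm(
  deltas=[
    {"gripper": -1,"translation": [0,0,0.1],"dr": [0,0,0]},
    {"gripper": -1,"translation": [0,0,0.2],"dr": [0,0,0]},
    {"gripper": -1,"translation": [0,0,0.3],"dr": [0,0,0]},
    {"gripper": -1,"translation": [0,0,0.3],"dr": [0,0,0]},
    {"gripper": -1,"translation": [0,0,0.3],"dr": [0,0,0]},
    {"gripper": -1,"translation": [0,0,0.3],"dr": [0,0,0]},
    {"gripper": -1,"translation": [0,-0.3,0.3],"dr": [0,0,0]},
    {"gripper": -1,"translation": [0,-0.3,0],"dr": [0,0,0]},
    {"gripper": -1,"translation": [0,-0.3,0],"dr": [0,0,0]},
    {"gripper": -1,"translation": [0,0,0],"dr": [0,0,0]},
    {"gripper": -1,"translation": [0,0,0],"dr": [0,0,0]},
  ],
)

```text
clock: 10.27
eef_pos: [453.1, 23.6, 237.1]
tcp_rot: [3.142, -0.001, 0.2]
contact_force: [-0.4, 0.6, -0.1]
opening: 1.0
```

Run:
```python
from h import *
s=r.sense();print(s["clock"],s["eef_pos"],s["contact_force"],s["opening"])
c=r.calibration("wrist");np.savez("w5.npz",m=c["mtx"],T=c["world_from_camera"])
a=r.grab_frame("wrist");b=r.grab_frame("top");cv2.imwrite("pics/w5.png",a);cv2.imwrite("pics/top5.png",b)
o=cv2.imread("pics/top0.png");print("slim area diff",np.abs(b[118:142,335:430].astype(int)-o[118:142,335:430]).mean())
cv2.imwrite("pics/c5.png",cv2.hconcat([cv2.resize(a,(400,300)),cv2.resize(b,(400,300))]))
```

```text
10.2667 [453.14  23.62 237.1 ] [-0.42  0.61 -0.1 ] 1.0002574500402632
slim area diff 4.63640350877193
```

View pics/c5.png

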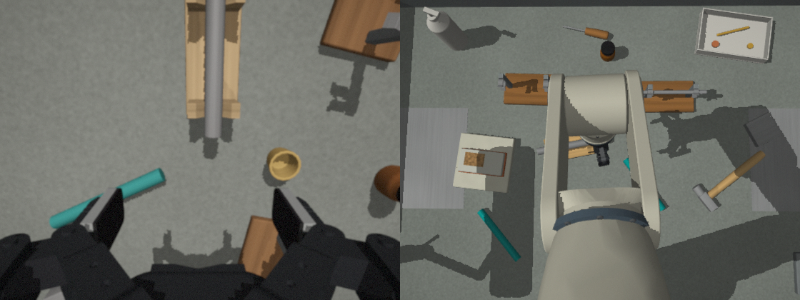

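The bar lies in both notches along the cradle, and the arm is clear. The slim bar is still in its clips. Handing in.

```bash
python3 -c "
from rig import r
print(r.sign_off())"
```

```text
the job is handed in; nothing more can be done
None
```

I pulled the thick mandrel 60 mm straight forward out of its clips, level. I carried it over the cradle, lowered it into both V-notches while held, released it, backed off and handed in at about 10.4 s.

- **While held in the notches:** the bar pressed on the cradle with 17.7 N upward. The end overhang measured 23–25 mm (24 when centred), and the gripper was turned to 0.202 rad against a measured cradle tilt of 0.203.
- **After release:** the last wrist view showed the bar lying in the cradle with the gripper open and clear, and about zero contact force.
- **Slim mandrel:** it still showed in its clips in the last top view. The arm partly hid it there, so I judged its position by eye. The image difference in its area (4.6 grey levels on average) included the arm and its shadow.
- **Disagreement:** the top and wrist cameras differed by about 3 mm on the cradle's position along y. I used a value close to the wrist's, and the overhang check supported it.

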